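# Tighten the pressure tester's cover crosswise

## Robot

A 6-joint arm with a two-finger parallel gripper is mounted at the origin on a cart in front of the work surface, level with it; the furniture and walls round the work are solid. World frame = base frame: x ahead of the robot, y to its left, z up, the work surface at z = 0. Lengths are in m, angles in degrees, forces in N, time in s.
With the tool pointing down it reaches from about 0.325 to 0.85 m from the base axis. Payload 15.5 kg.
Tool frame: the origin (TCP) lies midway between the tips of the shut fingers; the grasp point (between the pads) lies 19 mm behind it; z points along the fingers, y is the line along which they close (so a half turn about z gives the same grasp; the last joint's range is limited). The gripper opens to 91 mm and grips with 3 to 60 N. Pads are 32 mm wide; open, the fingers measure 118 mm over their backs; the gripper's body (76 mm by 178 mm) begins 60 mm behind the grasp point.
Start: joints at [-81.159, 28.281, 77.091, -0, 74.628, -5.472], TCP at [0.155, -0.606, 0.182] pointing down, gripper open.
Joint ranges: [-166.48, 166.48], [-47.26, 123.95], [12.59, 153.08], [-70.14, 250.14], [6.76, 159.57], [-176.63, 176.63]. Speed limits (degrees/s): [108.29, 108.29, 147.25, 172.46, 172.46, 172.46].

## Interface

Orientations are given as a 3x3 rotation matrix whose columns are the frame's x, y, z axes.
In Python, from bench import ctrl gives the robot as it stands. The module is installed in compiled form; this text tells all that it offers. Calls block until the motion is done:
- ctrl.goto(position, orientation): joint-space move of the TCP to a pose.
- ctrl.move_l(position, vel=0.15, ori=None, contact_N=None): straight line of the TCP; ori=None keeps the orientation; vel is the mean speed in m/s. With contact_N (N) it stops when the force on the tool has changed by that much, and returns True; else False.
- ctrl.movej(angles): joint-space move.
- ctrl.command_gripper(opening): opening from 0.0 (shut) to 1.0 (fully open); the grip force is fixed at half the most; returns when the fingers have stopped.
- ctrl.sleep(seconds).
- ctrl.ik(position, orientation): joint angles nearest the present ones, or None.
- ctrl.read_camera(name): name is "side" or "top" or "wrist"; returns the picture (400x640x3 uint8, blue, green, red); there is no depth.
- ctrl.camera_params(name): a dict with "fx", "fy", "cx", "cy" (pixels), "pose" (4x4, takes a point from camera to world coordinates); the wrist camera has in their place "T_tool_cam" (4x4, takes a point from camera to tool coordinates, whose origin is the TCP and whose axes are the flange's). Camera axes: x right, y up, looking along -z (the intrinsics and any distortion apply to the point x, -y, -z); pixel columns grow to the right and rows downward; lengths in m; the calibration is good to about 2 mm. The wrist camera is an equidistant fisheye: a pixel r from the principal point sees the ray r / f radians off the axis. A picture is of the moment at which its call begins: read the wrist's pose just before it. camera_params takes no time and is no camera call.
A pose or a line that the arm cannot do raises ctrl.MotionError and nothing moves.
- ctrl.sign_off(): hands the job in; it is judged then, once.
Readings, each from a call of its own:
- ctrl.current_t(): time.
- ctrl.current_q(): joint angles.
- ctrl.current_dq(): joint speeds.
- ctrl.current_effort(): joint torques, N m.
- ctrl.current_tool_pos(): TCP position.
- ctrl.current_eef_rot(): TCP orientation.
- ctrl.current_contact_force(): force on the tool from outside, world axes, zero at the start.
- ctrl.current_wrist_torque(): the same for the moment, N m.
- ctrl.current_grip_width(): opening from 0.0 (shut) to 1.0 (fully open).
- ctrl.current_grasp_force(): force on a finger pad.
Only numpy, scipy, OpenCV 4.12 (cv2) and the standard library are available. Lean on these libraries where they do the work, as an engineer would, in place of code of your own. Each camera call takes 0.05 s, during which the arm holds its last target. There are 200 camera calls.

## Task

Take the slotted key from the wooden disc and tighten the four bar nuts on the round pressure tester's cover clockwise, in two passes: first turn every nut to about half way (from loose, bar pointing at the centre, to about 45 degrees), then every nut fully home to its stop a quarter turn from loose. In each pass go crosswise, always doing the nut opposite before the other two, and turn the nuts only with the key, keeping your fingers off the tester. Finally stand the key upright on the wooden disc again, near its middle, and let go.

Things in the scene. Friction and masses are not known exactly. Their poses are not given: they have to be found in the camera images.
- tester: Round grey watch pressure tester, fixed, 166 mm across; origin: centre of its underside. Flat cover, top 46 mm up, with a low glass window in the middle (54 mm across, 11 mm high). Air inlet at +x, to 96 mm from the centre. Steel bar nuts stand on the cover 58 mm from the centre, at 45, 135, 225, 315 degrees from tester +x, counter-clockwise: nut0, nut1, nut2, nut3 (0 opposite 2, 1 opposite 3).
- wood_disc: Flat round wooden disc, 110 mm across and 14 mm high, fixed to the bench; origin at the centre of its underside. The key stands on it.
- key_grip (a point): Centre of the steel key's dark flat handle, 90 mm above the key's foot. Key: upright, 110 mm tall, 0.22 kg. z up, x along handle and slot. Handle 56 mm wide (x), 12 thick (y, pinch here), 40 high; shank 14 mm; foot 36 x 37 mm with a slot along x in its underside, 15 wide, 18 deep, open-ended. On a centred bar it turns 0.24 rad before it takes the nut along. Turned half round it is the same.
- nut0_bar (a point): Centre of the bar of nut0, on the nut's upright turning axis, 57 mm above the bench. Bar 36 mm long (point x, turns with the nut), 7 thick (y), 14 high, top 64 mm above the bench; it fits the key's slot with 4 mm to spare either side. Under it a washer 26 mm across, top 50 mm above the bench.
- nut0 (a joint): Turn of nut0 in rad: 0 = loose, bar pointing at the cover's centre; grows clockwise seen from above; 1.571 = fully tight, at a hard stop, bar square to that. It turns stiffly (0.12 N m) and stays where it is left.
- nut1_bar (a point): Centre of the bar of nut1, on the nut's upright turning axis, 57 mm above the bench. Bar 36 mm long (point x, turns with the nut), 7 thick (y), 14 high, top 64 mm above the bench; it fits the key's slot with 4 mm to spare either side. Under it a washer 26 mm across, top 50 mm above the bench.
- nut1 (a joint): Turn of nut1 in rad: 0 = loose, bar pointing at the cover's centre; grows clockwise seen from above; 1.571 = fully tight, at a hard stop, bar square to that. It turns stiffly (0.12 N m) and stays where it is left.
- nut2_bar (a point): Centre of the bar of nut2, on the nut's upright turning axis, 57 mm above the bench. Bar 36 mm long (point x, turns with the nut), 7 thick (y), 14 high, top 64 mm above the bench; it fits the key's slot with 4 mm to spare either side. Under it a washer 26 mm across, top 50 mm above the bench.
- nut2 (a joint): Turn of nut2 in rad: 0 = loose, bar pointing at the cover's centre; grows clockwise seen from above; 1.571 = fully tight, at a hard stop, bar square to that. It turns stiffly (0.12 N m) and stays where it is left.
- nut3_bar (a point): Centre of the bar of nut3, on the nut's upright turning axis, 57 mm above the bench. Bar 36 mm long (point x, turns with the nut), 7 thick (y), 14 high, top 64 mm above the bench; it fits the key's slot with 4 mm to spare either side. Under it a washer 26 mm across, top 50 mm above the bench.
- nut3 (a joint): Turn of nut3 in rad: 0 = loose, bar pointing at the cover's centre; grows clockwise seen from above; 1.571 = fully tight, at a hard stop, bar square to that. It turns stiffly (0.12 N m) and stays where it is left.

How it is judged (in metres and radians):
On the way, in this order (a step that is already met when the one before it is completed fails the run):
1. first pass done: every nut about half way (between 0.5 and 1.15 rad) (value of joint nut0 between 0.5 and 1.15 rad and value of joint nut1 between 0.5 and 1.15 rad and value of joint nut2 between 0.5 and 1.15 rad and value of joint nut3 between 0.5 and 1.15 rad), for 0.1 s.
2. second pass done: every nut home (past 1.42 rad) (value of joint each of nut0, nut1, nut2, nut3 above 1.42 rad), for 0.2 s.
At the end, for the whole second after the job is handed in: All four nuts are past 1.42 rad (within about 9 degrees of the stop), and the key stands upright (within 0.08 rad) with its foot on the wooden disc, its axis within 36 mm of the disc's centre (all of step 2 and angle between key_grip's own z axis and vertical below 0.08 rad and horizontal distance between key_grip and wood_disc below 0.036 m and height (world z) of key_grip between 0.098 and 0.11 m); the robot touches nothing.
It fails at once if first pass not crosswise: two neighbouring nuts turned past 0.4 rad while the other two are still below 0.3 ((value of joint each of nut0, nut1 above 0.4 rad and value of joint each of nut2, nut3 below 0.3 rad) or (value of joint each of nut1, nut2 above 0.4 rad and value of joint each of nut3, nut0 below 0.3 rad) or (value of joint each of nut2, nut3 above 0.4 rad and value of joint each of nut0, nut1 below 0.3 rad) or (value of joint each of nut3, nut0 above 0.4 rad and value of joint each of nut1, nut2 below 0.3 rad)).
It fails at once if a nut turned past 1.2 rad while another is still below 0.45: the first pass was skipped ((value of joint nut0 above 1.2 rad and value of joint nut1 below 0.45 rad) or (value of joint nut0 above 1.2 rad and value of joint nut2 below 0.45 rad) or (value of joint nut0 above 1.2 rad and value of joint nut3 below 0.45 rad) or (value of joint nut1 above 1.2 rad and value of joint nut0 below 0.45 rad) or (value of joint nut1 above 1.2 rad and value of joint nut2 below 0.45 rad) or (value of joint nut1 above 1.2 rad and value of joint nut3 below 0.45 rad) or (value of joint nut2 above 1.2 rad and value of joint nut0 below 0.45 rad) or (value of joint nut2 above 1.2 rad and value of joint nut1 below 0.45 rad) or (value of joint nut2 above 1.2 rad and value of joint nut3 below 0.45 rad) or (value of joint nut3 above 1.2 rad and value of joint nut0 below 0.45 rad) or (value of joint nut3 above 1.2 rad and value of joint nut1 below 0.45 rad) or (value of joint nut3 above 1.2 rad and value of joint nut2 below 0.45 rad)).
It fails at once if second pass not crosswise: two neighbouring nuts past 1.35 rad while the other two are still below 1.15 ((value of joint each of nut0, nut1 above 1.35 rad and value of joint each of nut2, nut3 below 1.15 rad) or (value of joint each of nut1, nut2 above 1.35 rad and value of joint each of nut3, nut0 below 1.15 rad) or (value of joint each of nut2, nut3 above 1.35 rad and value of joint each of nut0, nut1 below 1.15 rad) or (value of joint each of nut3, nut0 above 1.35 rad and value of joint each of nut1, nut2 below 1.15 rad)).
It fails at once if the fingers press on the tester or its nuts with more than 3 N (contact force between the fingers and tester above 3 N).
It also fails if it takes over 72 s, if anything falls off the work surface, if the arm or the gripper's body presses on something with over 40 N, if the wrist force passes 120 N, or if a joint passes its speed limit or range.

## Working session

There is one attempt and no reset: what is moved stays moved. The work goes in short steps, each a Python script; the robot and the scene stay as the last script left them, time stands still between calls to the robot, and variables do not carry over. Pictures are saved under pics/ and viewed, at most 10 in all, crops included, and the job is handed in when it is done.

```bash
mkdir -p pics; python3 - <<'E'
from bench import ctrl
import cv2, numpy as np
np.set_printoptions(precision=4,suppress=True)
for n in ("side","top","wrist"):
    im=ctrl.read_camera(n); cv2.imwrite(f"pics/{n}0.png",im); print(n,ctrl.camera_params(n))
print(ctrl.current_tool_pos(),ctrl.current_eef_rot(),ctrl.current_t())
a=cv2.imread("pics/side0.png");b=cv2.imread("pics/top0.png")
E
```

```text
side {'fx': 397.7777370079104, 'fy': 397.7777370079104, 'cx': 318.48914185362355, 'cy': 202.01111891307002, 'pose': array([[-0.8848,  0.3201, -0.3387,  0.1966],
       [-0.4657, -0.5815,  0.6671,  0.7604],
       [ 0.0166,  0.748 ,  0.6635,  0.647 ],
       [ 0.    ,  0.    ,  0.    ,  1.    ]])}
top {'fx': 420.794537206661, 'fy': 420.794537206661, 'cx': 311.7939695530617, 'cy': 197.72549298325626, 'pose': array([[-0.0024,  0.9918, -0.128 ,  0.3561],
       [-1.    , -0.0019,  0.0039,  0.1734],
       [ 0.0036,  0.1281,  0.9918,  0.9409],
       [ 0.    ,  0.    ,  0.    ,  1.    ]])}
wrist {'fx': 309.70691628693146, 'fy': 309.70691628693146, 'cx': 321.05622704736817, 'cy': 200.07387176747477, 'T_tool_cam': array([[-0.0001,  0.9657,  0.2595,  0.074 ],
       [ 1.    ,  0.0002, -0.0004, -0.0013],
       [-0.0005,  0.2595, -0.9657, -0.2034],
       [ 0.    ,  0.    ,  0.    ,  1.    ]])}
[ 0.1544 -0.6053  0.1819] [[ 0.969   0.2472 -0.0002]
 [ 0.2472 -0.969   0.0009]
 [ 0.     -0.0009 -1.    ]] 0.15
```

View pics/top0.png

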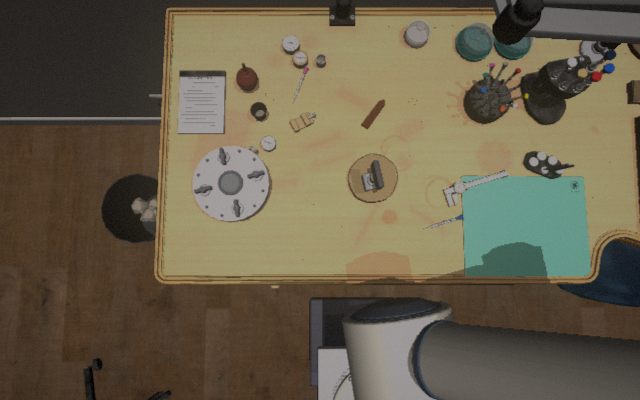

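View pics/side0.png

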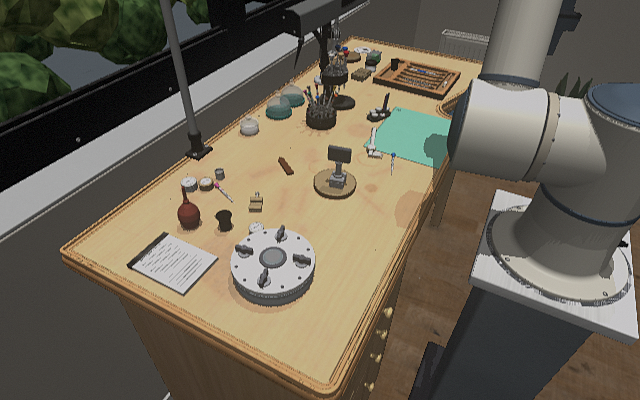

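The top view shows the tester centred near (231,183) with nuts at about (224,156), (257,175), (238,208) and (203,190). The key is on the disc near (373,177). In the side view the tester is near (273,258) and the key handle near (340,154). Next I'll enlarge these areas.

```bash
cat > h.py <<'E'
import numpy as np, cv2
from bench import ctrl
np.set_printoptions(precision=4,suppress=True)
def ray(n,px,tool=None):
    p=ctrl.camera_params(n); u=(px[0]-p['cx'])/p['fx']; v=(px[1]-p['cy'])/p['fy']
    if n=='wrist':
        r=np.hypot(u,v); s=np.sin(r)/r if r>1e-9 else 1.
        d=np.array([u*s,-v*s,-np.cos(r)])
        T=np.eye(4); T[:3,:3]=tool[1]; T[:3,3]=tool[0]; T=T@p['T_tool_cam']
    else:
        d=np.array([u,-v,-1.]); T=p['pose']
    d=T[:3,:3]@d
    return T[:3,3],d/np.linalg.norm(d)
def onz(n,px,z,tool=None):
    o,d=ray(n,px,tool); return o+d*(z-o[2])/d[2]
def tri(rays):
    A=np.zeros((3,3));b=np.zeros(3)
    for o,d in rays:
        P=np.eye(3)-np.outer(d,d);A+=P;b+=P@o
    x=np.linalg.solve(A,b)
    return x,[np.linalg.norm((np.eye(3)-np.outer(d,d))@(x-o)) for o,d in rays]
def proj(n,X,tool=None):
    p=ctrl.camera_params(n)
    if n=='wrist':
        T=np.eye(4); T[:3,:3]=tool[1]; T[:3,3]=tool[0]; T=T@p['T_tool_cam']
    else: T=p['pose']
    c=T[:3,:3].T@(np.asarray(X)-T[:3,3]); x,y,z=c[0],-c[1],-c[2]
    if n=='wrist':
        r=np.hypot(x,y);k=np.arctan2(r,z)/max(r,1e-9)
    else: k=1/z
    return np.array([p['cx']+p['fx']*x*k,p['cy']+p['fy']*y*k])
def R(psi):  # tool down, closing (y) axis such that tool x at yaw psi (deg)
    c,s=np.cos(np.radians(psi)),np.sin(np.radians(psi))
    return np.array([[c,s,0],[s,-c,0],[0,0,-1.]])
E
python3 - <<'E'
from h import *
a=cv2.imread("pics/top0.png");b=cv2.imread("pics/side0.png")
def crop(im,x,y,w,h,W,H): return cv2.resize(im[y:y+h,x:x+w],(W,H),interpolation=cv2.INTER_CUBIC)
t=np.hstack([crop(a,186,138,100,75,400,300),crop(a,336,141,75,75,300,300)])
s=np.hstack([crop(b,223,220,100,75,400,300),crop(b,300,135,75,75,300,300)])
cv2.imwrite("pics/crop0.png",np.vstack([t,s]))
for p in [(231,183)]: print(onz("top",p,.057))
print(onz("top",(373,180),.014),tri([ray("top",(377,169)),ray("side",(340,154))]))
E
```

```text
[0.5021 0.3416 0.057 ]
[0.5154 0.0329 0.014 ] (array([0.5165, 0.036 , 0.1026]), [np.float64(0.006434706392077802), np.float64(0.00643470639207781)])
```

View pics/crop0.png

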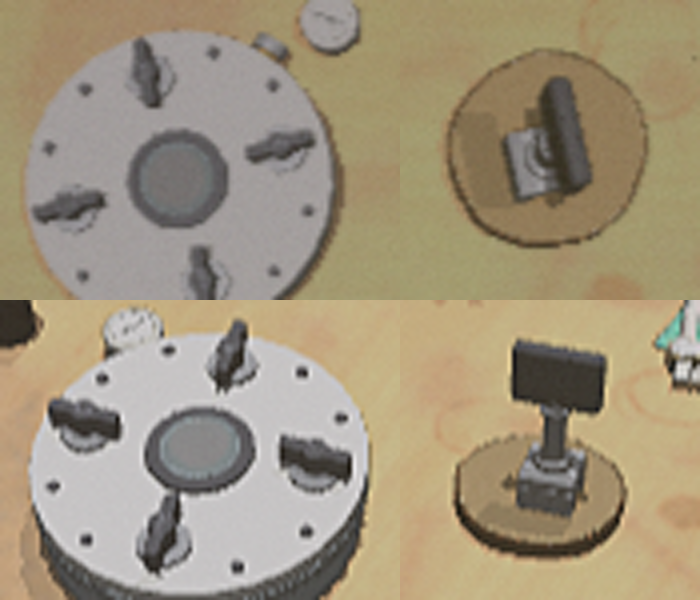

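The crop shows the tester centre at about (178,178). The inlet is at (270,46), which puts tester +x near −35°. Nut0 is at the top (148,73), nut1 left (68,208), nut2 bottom (204,275) and nut3 right (280,147). The key handle top runs from (555,80) to (575,185), a yaw of about 11°. Next I'll look at the key closely with the wrist camera.

```bash
python3 - <<'E'
from h import *
for y in range(-180,181,30):
    r=[]
    for p in ([.517,.036,.2],[.502,.342,.2]):
        q=ctrl.ik(p,R(y)); r.append(None if q is None else float(np.round(q[5],0)))
    print(y,r)
ctrl.goto([.517,.036,.21],R(12)); 
st=[]
for i,p in enumerate(([.517,.036,.21],[.517-.06,.036,.21])):
    if i: ctrl.move_l(p)
    pos,rot=ctrl.current_tool_pos(),ctrl.current_eef_rot()
    im=ctrl.read_camera("wrist"); cv2.imwrite(f"pics/k{i}.png",im); st.append(np.r_[pos,np.ravel(rot)])
    print(pos,rot.tolist(),ctrl.current_t())
    k=proj("wrist",[.517,.036,.10],(pos,rot)); print(k)
    x,y=int(k[0])-100,int(k[1])-100
    print("crop origin",x,y)
    cr=im[max(y,0):y+200,x:x+133*1]; x0=max(0,int(k[0])-66); cr=im[max(y,0):y+200,x0:x0+133]; print(x0,max(y,0),cr.shape)
    cv2.imwrite(f"pics/kc{i}.png",cv2.resize(cr,None,fx=3,fy=3,interpolation=cv2.INTER_CUBIC))
np.save("kst.npy",st)
a,b=cv2.imread("pics/kc0.png"),cv2.imread("pics/kc1.png"); h=min(a.shape[0],b.shape[0]); cv2.imwrite("pics/kc.png",np.hstack([a[:h],b[:h]]))
E
```

```text
-180 [-93.0, -61.0]
-150 [-123.0, -91.0]
-120 [-153.0, -121.0]
-90 [None, -151.0]
-60 [147.0, None]
-30 [117.0, 149.0]
0 [87.0, 119.0]
30 [57.0, 89.0]
60 [27.0, 59.0]
90 [-3.0, 29.0]
120 [-33.0, -1.0]
150 [-63.0, -31.0]
180 [-93.0, -61.0]
[0.5171 0.0354 0.21  ] [[0.9783156378292557, 0.2071195601728501, 2.3927842858484087e-05], [0.2071195615516744, -0.9783156319399594, -0.00010735250431638515], [1.174179229683629e-06, 0.00010998055805459899, -0.9999999939514491]] 2.8083
[321.6126 190.5225]
crop origin 221 90
255 90 (200, 133, 3)
[0.4579 0.0358 0.2104] [[0.9782101480021351, 0.207612961973631, 0.001328294461451627], [0.20761325626160076, -0.9782109835854295, -8.612364133462817e-05], [0.0012814718473542147, 0.0003600185583526487, -0.9999991141078787]] 3.4083
[334.2232 134.8024]
crop origin 234 34
268 34 (200, 133, 3)
```

View pics/kc.png

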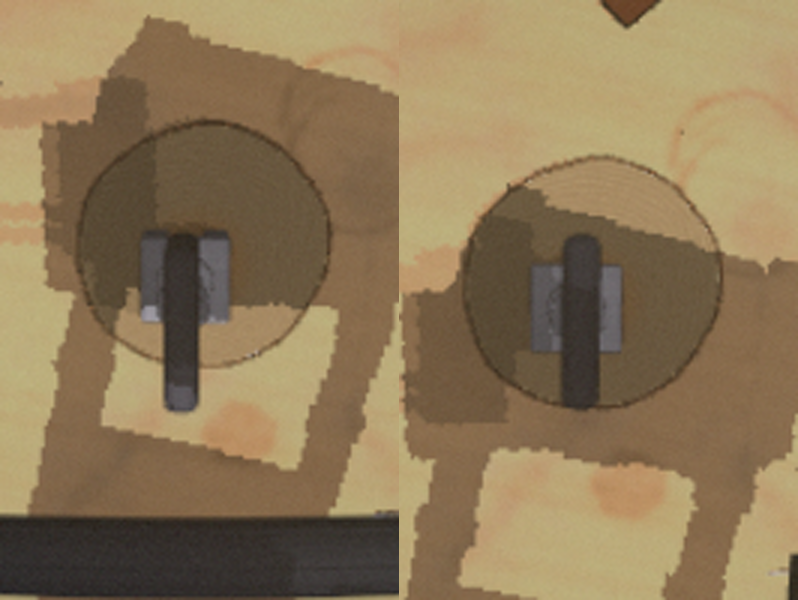

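The first wrist view shows the handle upright at crop x 181, with its −x top edge at y 410, and the disc centred at about (204,243). In the second view the handle runs y 235–408 at x 183 in its half, and the disc centre is at (193,282). The handle is parallel to tool x, so its yaw is about 12°.

```bash
python3 - <<'E'
from h import *
st=np.load("kst.npy"); T=[(s[:3],s[3:].reshape(3,3)) for s in st]
print("end",tri([ray("wrist",(315.5,226.7),T[0]),ray("wrist",(329.2,170),T[1])]))
e0=onz("wrist",(329.2,112.5),.124,T[1]);e1=onz("wrist",(329.2,170),.124,T[1]); print(e0,e1,np.linalg.norm(e0-e1),(e0+e1)/2,np.degrees(np.arctan2(*(e0-e1)[1::-1])))
for p,t in (((323,171),T[0]),((332.5,128),T[1])): print("disc",onz("wrist",p,.014,t))
print("disc tri",tri([ray("wrist",(323,171),T[0]),ray("wrist",(332.5,128),T[1])]))
E
```

```text
end (array([0.4837, 0.0349, 0.12  ]), [np.float64(0.0003783835250478579), np.float64(0.0003783835250478442)])
[0.5374 0.0462 0.124 ] [0.4844 0.0348 0.124 ] 0.054268906283273494 [0.5109 0.0405 0.124 ] 12.179281215874697
disc [0.5232 0.0353 0.014 ]
disc [0.5217 0.0355 0.014 ]
disc tri (array([0.5214, 0.0349, 0.0032]), [np.float64(0.00011661790120282497), np.float64(0.00011661790120282187)])
```

```bash
python3 - <<'E'
from h import *
G=R(12.2)
ctrl.goto([.511,.0405,.15],G); ctrl.move_l([.511,.0405,.085],vel=.12)
ctrl.command_gripper(0.0)
print(ctrl.current_grip_width(),ctrl.current_grasp_force(),ctrl.current_tool_pos(),ctrl.current_contact_force())
ctrl.move_l([.511,.0405,.16],vel=.15)
print(ctrl.current_grip_width(),ctrl.current_contact_force(),ctrl.current_t())
st=[]
for i,p in enumerate(([.500,.265,.16],[.54,.265,.16])):
    (ctrl.goto if i==0 else lambda a,b:ctrl.move_l(a))(p,R(90)); ctrl.sleep(.15)
    pos,rot=ctrl.current_tool_pos(),ctrl.current_eef_rot()
    im=ctrl.read_camera("wrist"); cv2.imwrite(f"pics/t{i}.png",im); st.append(np.r_[pos,np.ravel(rot)])
    k=proj("wrist",[.502,.342,.05],(pos,rot)); x0,y0=int(k[0])-100,max(0,int(k[1])-90); print(pos,k,x0,y0,ctrl.current_t())
    cv2.imwrite(f"pics/tc{i}.png",cv2.resize(im[y0:y0+180,x0:x0+240],(800,600),interpolation=cv2.INTER_CUBIC))
np.save("tst.npy",st)
E
```

```text
0.12739521755233307 29.994987845420837 [0.511  0.0405 0.085 ] [ 0.6273  0.2861 -0.7662]
0.13082084640490144 [-0.0439  0.2411 -3.1768] 6.35
[0.5003 0.2638 0.1598] [322.0248 114.9975] 222 24 7.4833
[0.5394 0.2647 0.16  ] [283.3412 116.4063] 183 26 8.1
```

View pics/tc0.png

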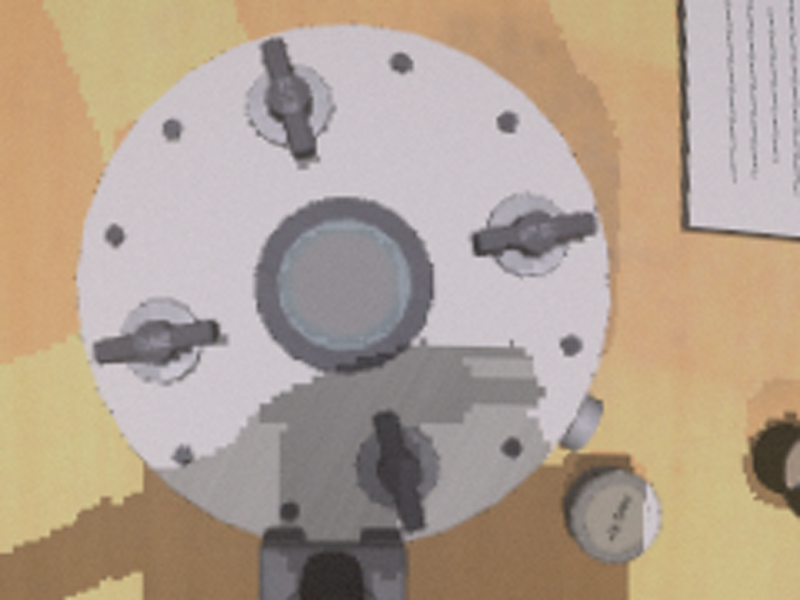

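View pics/tc1.png

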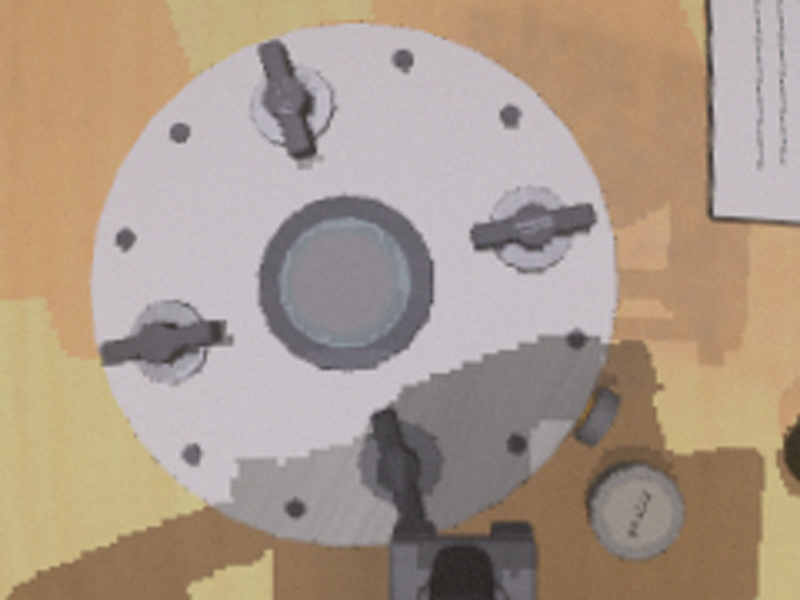

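Both views show image up as world +y and image right as +x, with the inlet at lower right. Bar centres in view 0 are nut0 (535,234), nut1 (288,99), nut2 (157,341) and nut3 (399,470). The key foot's front lower edge is at y≈528, x 261–407. Now I'll fit the pattern.

```bash
python3 - <<'E'
from h import *
from scipy.optimize import least_squares
st=np.load("tst.npy"); T=[(s[:3],s[3:].reshape(3,3)) for s in st]
O=[np.array([222,24]),np.array([183,26])]; s=240/800
E=[[((475,245),(595,224)),((273,42),(303,157)),((95,351),(217,331)),((385,413),(413,528))],
   [((473,238),(595,214)),((270,44),(302,156)),((103,353),(224,330)),None]]
px=lambda i,p:O[i]+(np.array(p)+.5)*s-.5
for i in (0,1):
  C=[]
  for e in E[i]:
    if e is None: continue
    a,b=[onz("wrist",px(i,p),.061,T[i]) for p in e]; d=b-a; C.append((a+b)/2)
    print(i,(a+b)/2,"len",np.linalg.norm(d),"yaw",np.degrees(np.arctan2(d[1],d[0]))%180)
  if i==0: print("diam",np.linalg.norm(C[0]-C[2]),np.linalg.norm(C[1]-C[3]))
for n in range(3):
  m=lambda i:px(i,np.mean(E[i][n],axis=0)); print("tri nut",n,tri([ray("wrist",m(i),T[i]) for i in (0,1)]))
def f(p,view=(0,1)):
  r=[]
  for i in view:
    for n,e in enumerate(E[i]):
      if e is None: continue
      a=p[2]+np.pi/4+n*np.pi/2
      c=[p[0]+.058*np.cos(a),p[1]+.058*np.sin(a),.060]
      r+=list(proj("wrist",c,T[i])-px(i,np.mean(e,axis=0)))
  return np.array(r)
for v in ((0,),(1,),(0,1)):
  q=least_squares(f,[.502,.342,-.6],args=(v,)); print(v,q.x,np.degrees(q.x[2]),np.abs(q.fun).max())
for i,y,xx in ((0,528,(261,407)),(1,522,(390,536))):
  t=T[i]
  for dx in (-.004,0,.004):
    print(dx,[((proj("wrist",t[0]+t[1]@np.array([.018+dx,w,.071]),t)-O[i]+.5)/s-.5) for w in (-.0185,.0185)],"seen",y,xx)
E
```

```text
0 [0.5607 0.3637 0.061 ] len 0.03674233978327053 yaw 12.196395630217966
0 [0.4887 0.4032 0.061 ] len 0.03644585921955003 yaw 103.69755995300497
0 [0.4495 0.3321 0.061 ] len 0.03687480731848649 yaw 7.505642627564897
0 [0.521  0.2928 0.061 ] len 0.035565409207774505 yaw 104.03151192361818
diam 0.11562793410869222 0.11503667120353281
1 [0.5609 0.3643 0.061 ] len 0.036163105284646266 yaw 12.21461460301968
1 [0.4888 0.4033 0.061 ] len 0.036442591933203594 yaw 105.54872364670601
1 [0.4506 0.3322 0.061 ] len 0.03876411685913967 yaw 7.771166528229257
tri nut 0 (array([0.5611, 0.3641, 0.0581]), [np.float64(0.0002781320445150316), np.float64(0.00027813204451505776)])
tri nut 1 (array([0.4887, 0.4032, 0.0599]), [np.float64(4.974623893789721e-05), np.float64(4.974623893803268e-05)])
tri nut 2 (array([0.4479, 0.3318, 0.0504]), [np.float64(9.620653450694148e-06), np.float64(9.620653450505616e-06)])
(0,) [ 0.505   0.3479 -0.5048] -28.921503091330553 0.5896617835464042
(1,) [ 0.5056  0.348  -0.4977] -28.51662690450392 0.6882929309450674
(0, 1) [ 0.5052  0.3479 -0.5028] -28.805933633693666 1.1393456962871369
-0.004 [array([261.4432, 541.0131]), array([397.2001, 540.9899])] seen 528 (261, 407)
0 [array([261.217 , 526.6454]), array([397.4107, 526.6198])] seen 528 (261, 407)
0.004 [array([260.9985, 512.1949]), array([397.614 , 512.1668])] seen 528 (261, 407)
-0.004 [array([391.4432, 534.3465]), array([527.2001, 534.3232])] seen 522 (390, 536)
0 [array([391.217 , 519.9788]), array([527.4107, 519.9531])] seen 522 (390, 536)
0.004 [array([390.9985, 505.5282]), array([527.614 , 505.5001])] seen 522 (390, 536)
```

Everything fits: nut spacing is 0.115–0.116 m against 0.116, bar length is about 36 mm, and the heights are plausible. The tester is at (0.505, 0.348) with +x at −28.8°, and the key foot is where predicted. I'll do the first nut with torque logging.

```bash
cat >> h.py <<'E'
CX,CY,TH=.5045,.3479,-28.8
DXY=np.zeros((4,2))
A=[180+45+TH,135+TH,225+TH,135+TH]   # tool yaw for a loose bar (mod 180)
def nutpos(n):
    a=np.radians(TH+45+90*n); return np.array([CX+.058*np.cos(a),CY+.058*np.sin(a)])+DXY[n]
def turn(dyaw,n=1):
    """rotate the tool by dyaw deg (yaw) about its axis; q6 grows as yaw falls"""
    q=np.array(ctrl.current_q())
    for k in range(n):
        q1=q.copy(); q1[5]-=dyaw*(k+1)/n; ctrl.movej(q1)
        if n>1: print("  d %.0f Mz %.3f F %s"%(dyaw*(k+1)/n,ctrl.current_wrist_torque()[2],np.round(ctrl.current_contact_force(),1)))
def visit(n,start,end,steps=4,back=10,zi=.1235,lift=True):
    p=nutpos(n); h=[*p,.145]
    ctrl.goto(h,R(A[n]-start)); 
    hit=ctrl.move_l([*p,zi],vel=.08,contact_N=15)
    print("nut",n,"hit",hit,ctrl.current_tool_pos(),ctrl.current_wrist_torque(),ctrl.current_t())
    if hit: ctrl.move_l(h); return False
    turn(-(end-start),steps); turn(back)
    if lift: ctrl.move_l(h,vel=.12)
    print("  done t",ctrl.current_t(),ctrl.current_grip_width()); return True
E
python3 - <<'E'
from h import *
print(ctrl.current_wrist_torque(),ctrl.current_contact_force())
visit(0,3,57,steps=6)
E
```

```text
[ 0.0177 -0.1232  0.0265] [ 0.172  -0.3885 -2.1006]
nut 0 hit True [0.5598 0.3638 0.1214] [ 0.179  -0.0472  0.0019] 10.0083
```

It went in fully (z 0.121, the foot reached the washer), so the stop was only the bottom contact. I'll insert less deeply and treat a hit as a failure only when it happens high up.

```bash
sed -i 's/zi=.1235/zi=.126/; s/    if hit: ctrl.move_l(h); return False/    if hit and ctrl.current_tool_pos()[2]>.131: ctrl.move_l(h); return False/' h.py
python3 - <<'E'
from h import *
visit(0,3,57,steps=6)
E
```

```text
nut 0 hit False [0.5598 0.3639 0.1253] [ 0.149  -0.079  -0.0471] 10.95
  d -9 Mz -0.043 F [ 0.5  0.1 -3. ]
  d -18 Mz 0.015 F [ 0.3 -0.1 -2.4]
  d -27 Mz -0.030 F [-0.3 -0.4 -2.5]
  d -36 Mz 0.012 F [ 0.6 -1.8 -2.5]
  d -45 Mz 0.053 F [-0.2 -1.2 -0.8]
  d -54 Mz 0.031 F [-0.2 -1.3 -2.9]
  done t 13.2667 0.1249727874611383
```

```bash
python3 - <<'E'
from h import *
visit(2,5,57,steps=2)
p=nutpos(3); ctrl.goto([p[0]+.0,p[1]-.03,.15],R(A[3]-2))
tool=(ctrl.current_tool_pos(),ctrl.current_eef_rot()); im=ctrl.read_camera("wrist"); im2=ctrl.read_camera("side")
k=proj("wrist",[CX,CY,.05],tool); x0,y0=int(k[0])-100,max(0,int(k[1])-90); print(tool[0],x0,y0,ctrl.current_t())
a=cv2.resize(im[y0:y0+150,x0:x0+200],(480,360),interpolation=cv2.INTER_CUBIC)
b=cv2.resize(im2[215:305,215:335],(320,240),interpolation=cv2.INTER_CUBIC); b=cv2.copyMakeBorder(b,0,120,0,0,cv2.BORDER_CONSTANT)
cv2.imwrite("pics/p1.png",np.hstack([a,b]))
E
```

```text
nut 2 hit False [0.4491 0.3317 0.1255] [ 0.0932 -0.1019 -0.019 ] 14.3667
  d -26 Mz 0.040 F [ 1.  -1.7 -2.1]
  d -52 Mz 0.039 F [-0.  -1.5 -1.7]
  done t 16.0333 0.12827050195423517
[0.52   0.2623 0.1494] 226 16 16.8
```

View pics/p1.png

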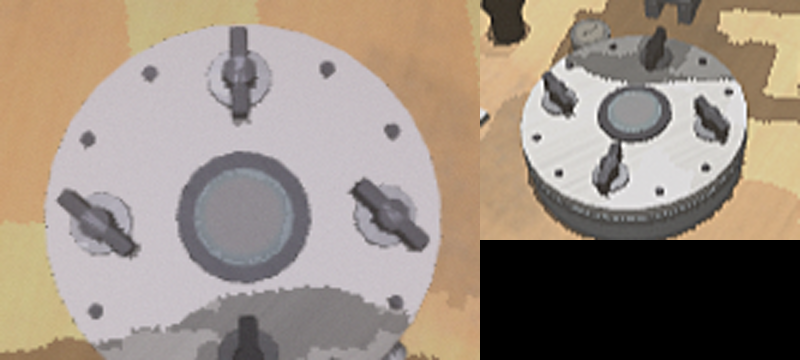

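Nut0 (right) runs (358,186)–(424,243) and nut2 (left) runs (63,195)–(133,249). Both have turned about 40–43°, which is right. Nuts 1 and 3 are still loose. I'll continue.

```bash
python3 - <<'E'
from h import *
ok=visit(3,2,57,steps=2) and visit(1,2,57,steps=2)
p=nutpos(3); ctrl.goto([p[0]+.0,p[1]-.04,.16],R(A[3]-2)); ctrl.sleep(.2)
tool=(ctrl.current_tool_pos(),ctrl.current_eef_rot()); im=ctrl.read_camera("wrist")
k=proj("wrist",[CX,CY,.05],tool); x0,y0=int(k[0])-100,max(0,int(k[1])-90); print(ok,tool[0],x0,y0,ctrl.current_t())
cv2.imwrite("pics/p2.png",cv2.resize(im[y0:y0+165,x0:x0+200],(600,495),interpolation=cv2.INTER_CUBIC))
E
```

```text
nut 3 hit False [0.5203 0.2918 0.1256] [-0.0039 -0.1212 -0.0148] 17.4333
  d -28 Mz 0.001 F [ 0.5  0.  -2. ]
  d -55 Mz 0.032 F [-1.  -0.8 -1.9]
  done t 19.1417 0.12572049852008038
nut 1 hit False [0.4883 0.4028 0.1255] [-0.0141 -0.1452  0.0133] 20.1667
  d -28 Mz 0.021 F [-0.1  0.4 -2.2]
  d -55 Mz 0.036 F [ 0.4 -0.9 -3. ]
  done t 21.875 0.12783263562319935
True [0.5205 0.2528 0.1598] 228 7 23.1333
```

View pics/p2.png

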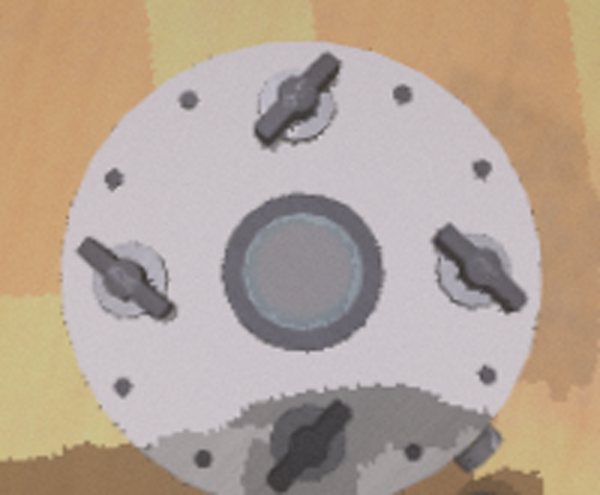

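All four nuts are at about 43–45°: nut1 runs (264,140)–(334,62) and nut3 (274,485)–(345,408). The first pass is done, so now the second.

```bash
python3 - <<'E'
from h import *
ok=all(visit(n,43,102,steps=2) for n in (3,1,0,2))
p=nutpos(3); ctrl.goto([p[0]+.0,p[1]-.04,.16],R(A[3]-2)); ctrl.sleep(.2)
tool=(ctrl.current_tool_pos(),ctrl.current_eef_rot()); im=ctrl.read_camera("wrist"); cv2.imwrite("pics/w3.png",im)
k=proj("wrist",[CX,CY,.05],tool); x0,y0=int(k[0])-100,max(0,int(k[1])-90); print(ok,tool[0],x0,y0,ctrl.current_t())
cv2.imwrite("pics/p3.png",cv2.resize(im[y0:y0+165,x0:x0+200],(720,594),interpolation=cv2.INTER_CUBIC))
E
```

```text
nut 3 hit False [0.5204 0.2919 0.1257] [ 0.0274 -0.1215  0.018 ] 24.3167
  d -30 Mz 0.070 F [ 0.6 -0.2 -2. ]
  d -59 Mz 0.036 F [ 0.6 -1.3 -1.4]
  done t 26.075 0.12503992266891326
nut 1 hit False [0.4883 0.4028 0.1255] [-0.0288 -0.1009 -0.0095] 27.1667
  d -30 Mz -0.049 F [-0.3 -0.1 -2.4]
  d -59 Mz 0.041 F [-1.   0.4 -0.4]
  done t 28.925 0.1267317053467603
nut 0 hit False [0.5598 0.3639 0.1253] [ 0.0547 -0.2214  0.0243] 31.5583
  d -30 Mz 0.023 F [ 0.8 -0.2 -2.6]
  d -59 Mz -0.012 F [-0.2  0.8 -1.7]
  done t 33.325 0.12521222755171021
nut 2 hit False [0.4489 0.3316 0.1255] [ 0.0345 -0.2094 -0.0031] 34.5333
  d -30 Mz 0.046 F [ 0.1 -0.9 -1.8]
  d -59 Mz 0.014 F [-1.2 -0.3 -1.7]
  done t 36.2917 0.1356798385376161
True [0.5199 0.2529 0.1596] 228 7 37.05
```

View pics/p3.png

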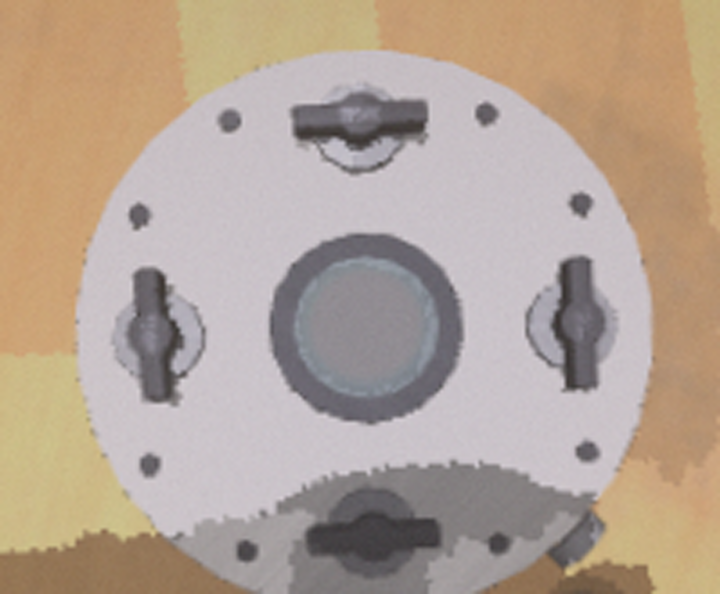

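All nuts are about 88–90° round: nut1 (293,122)–(427,114), nut3 horizontal at y≈535, nut0 vertical at x≈578, and nut2 (148,270)–(156,400). Now I'll stand the key back on the disc.

```bash
python3 - <<'E'
from h import *
ctrl.goto([.521,.036,.15],R(60)); ctrl.move_l([.521,.036,.093],vel=.12); ctrl.sleep(.2)
hit=ctrl.move_l([.521,.036,.081],vel=.02,contact_N=5)
print(hit,ctrl.current_tool_pos(),ctrl.current_contact_force(),ctrl.current_t())
ctrl.command_gripper(1.0); ctrl.sleep(.2)
ctrl.move_l([.521,.036,.21],vel=.12); ctrl.sleep(.3)
print(ctrl.current_t(),ctrl.current_contact_force())
a=ctrl.read_camera("side")[110:230,270:410]; b=ctrl.read_camera("wrist")[60:320,190:450]
cv2.imwrite("pics/f.png",np.hstack([cv2.resize(a,(420,360),interpolation=cv2.INTER_CUBIC),cv2.resize(b,(360,360))]))
E
```

```text
True [0.5211 0.036  0.0846] [0.364  0.2606 4.8255] 39.2083
42.15 [0.5993 0.1701 0.614 ]
```

View pics/f.png

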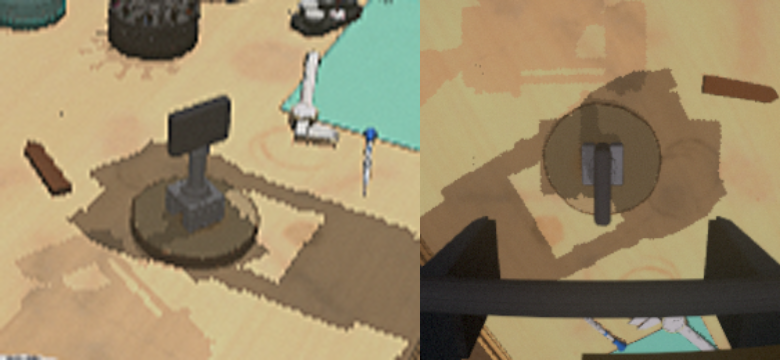

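The key stands upright near the middle of the disc: foot at about (602,163) in the wrist view, disc centre at about (602,157), and the fingers are clear. I'm handing it in.

```bash
python3 -c "
from bench import ctrl
print(ctrl.sign_off(),ctrl.current_t())"
```

```text
the job is handed in; nothing more can be done
the job is handed in; nothing more can be done
```

I tightened all four nuts crosswise in two passes (about 43°, then about 88–90° by the camera), stood the key upright near the middle of the disc, and handed the job in at about 42 s; the hand-in returned no verdict.

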